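# Shut the UV lamp box and hold its run dial at the third click

## Robot

A 7-joint arm with a two-finger parallel gripper is mounted at the origin on a cart in front of the work surface, level with it; the furniture and walls round the work are solid. World frame = base frame: x ahead of the robot, y to its left, z up, the work surface at z = 0. Lengths are in mm, angles in rad, forces in N, time in s.
With the tool pointing down it reaches from about 400 to 875 mm from the base axis. Payload 4.4 kg.
Tool frame: the origin (TCP) lies midway between the tips of the shut fingers; the grasp point (between the pads) lies 19 mm behind it (ctrl.grip_point_offset is the distance from the TCP to the grasp point, in mm); z points along the fingers, y is the direction in which the jaws open and shut (so a half turn about z gives the same grasp; the last joint's range is limited). The gripper opens to 85 mm and grips with 20 to 120 N. Pads are 22 mm wide; open, the fingers measure 114 mm over their backs; the gripper's body (76 mm by 85 mm) begins 54 mm behind the grasp point. The pads swing forward as they close: fully open they stand 13 mm farther back than shut.
Start: joints at [-1.368, 0.628, 0.038, 1.517, -0.027, 0.996, -0.02], TCP at [172.598, 626.68, 196.313] pointing down, gripper open.
Joint ranges: [-3.06, 3.06], [-0.37, 2.12], [-1.25, 1.32], [0.18, 2.47], [-1.1, 4.24], [0.23, 1.98], [-2.94, 2.94]. Speed limits (rad/s): [2.57, 2.57, 3.14, 3.14, 3.14, 3.14, 3.14].

## Interface

Orientations are given as [roll, pitch, yaw] about the fixed x, y, z axes, in that order (R = Rz(yaw) Ry(pitch) Rx(roll)).
In Python, from cell import ctrl, imaging, models gives the robot as it stands. The module is installed in compiled form; this text tells all that it offers.
- The arm moves only by the tool drive_tool, never from a script. Its argument "deltas" is text: rows parted by semicolons, each of 5 numbers parted by spaces: the shift along the tool's x, y, z in m, then the turn about the tool's z in degrees, then the finger opening in m, from 0 to 0.0854. A call has 1 to 12 rows; each row is the pose to reach, as a shift and turn from the pose commanded when the call began, along the tool's axes at that moment; what a row does not reach only later rows make up. A row lasts 1/8 s, in which the tool goes at most 62.5 mm and 10.7 degrees, less where a joint would pass 70% of its speed; a pose out of reach is approached as far as the arm can. A call with a gripper value outside its range is refused whole. The fingers move at their own pace and stop on an object; the grip force is fixed at half the most. Time passes only in rows, so rows that repeat a pose let the fingers close. It gives the time, the measured TCP pose, the force and the opening at its end, in the units of the state.
- ctrl.read_state(): the state, without advancing time (a new reading comes with each control period).
- imaging.get_image(name): name is "side" or "top"; returns a dict with "color" (384x512x3 uint8, red, green, blue), "range_z" (384x512 float32, mm along the optical axis (not along the pixel's ray), 0 where there is no reading), "vfov" (degrees; the focal length in pixels is half the picture's height over the tangent of half this angle, whatever the lens; pixels are square), "cx", "cy" (the principal point, pixels), "extrinsics" (4x4, takes a point from camera to world coordinates). Camera axes: x right, y down, z forward; pixel columns grow to the right and rows downward; lengths in mm; the calibration is good to about 2 mm. A picture is of the moment at which its call begins.
- ctrl.finish_job(): hands the job in, once; it reports no verdict.
Trained networks look in a picture, given as the dict that the camera call returned (one of the last four; its "shot" number tells which), for a name from the list of things; names that differ only in an ending like _2 or _b are one class to them, and where a whole thing is asked for, a point or a joint stands for the part that bears it (a point fixed in the world has none). Each returns a list of dicts, best first, with "score" (0 to 1); they miss things now and then, are a little off and sometimes report something else, mostly with a low value. They report only what shows in the picture. A call takes as long as a camera call.
- models.spot_in(picture, thing): "point" ([column, row] in pixels, amid what is visible of it).
- models.landmark_of(picture, thing): "point" ([column, row] in pixels: a listed point, or the origin of a listed thing).
The state is a dict: "clock": time; "qpos": joint angles; "qd": joint speeds; "tau": joint torques, N m; "eef_pos": TCP position; "tool_rot": TCP orientation; "force": force on the tool from outside, world axes, zero at the start; "torque": the same for the moment, N m; "width": finger opening in mm.
Only numpy, scipy, OpenCV 4.12 (cv2) and the standard library are available. Lean on these libraries where they do the work, as an engineer would, in place of code of your own. Each camera call takes 0.05 s, during which the arm holds its last target.

## Task

Cure the printed swatch cards that lie in the small UV lamp box: first lower its amber sash (black rail along the top) until it is fully down on the sill, and only then turn the spring-return dial clockwise past its first and second clicks to the third (the orange mark). The dial springs back when let go, so keep it there for at least three seconds and finish while still holding it on the third click; leave the ink tin, yellow packet and scraper where they are.

Things in the scene. Friction and masses are not known exactly. Their poses are not given: they have to be found in the camera images.
- uv_box: cream UV lamp box, fixed to the table, yaw within 0.2 rad. Origin: on the table under the middle of its lamp chamber; x points away from the robot, y left, z up. Chamber x -85..+85 mm, y -120..+120, roof at z 165; sash in front at x = -94. On its left side (y 118..298, x -85..+65) a control housing, flat top at z = 115, with the dial. Lens and rocker on the housing's front are fixed trim.
- sash (a joint): height of the amber sash above shut, m: 0 = resting on the sill, at most 0.095; starts 0.05 to 0.09 up. Friction (6 N; it weighs 2.8 N) keeps it where it is left; a push of about 4 N down on its rail moves it.
- sash_handle (a point): centre of the upper face of the black lift rail on top of the sash: a level bar 110 mm long (box's y), 14 wide (box's x), 12 high, 25 mm clear in front of the sash frame; brackets join it to the sash 46 mm either side of the middle. Nothing above it; the sash's upper edge is 4 mm higher. 0.160 m above the table when shut; rises with the sash. Axes as uv_box.
- dial (a joint): angle of the dial, rad, growing clockwise from above: 0 = rest, clicks at 0.40, 0.80 and 1.20 (third), end stop 1.26. A spring turns it back to 0 from anywhere: 0.08 N m at rest rising to 0.18 N m at the third click; between the clicks the detents add or take away up to 0.06 N m.
- dial_top (a point): centre of the upper face of the dial's bar grip, on its vertical axis, 150 mm above the table (box x = -18, y = 210 mm). Bar 58 mm long, 14 wide, 27 high, on a disc of 68 mm diameter. x axis along the bar to its pointer end, y across the bar; turns with the dial. At rest x stands 0.60 rad anticlockwise of the box's x axis, at the third click 0.60 rad clockwise.
- ink_tin_blue: bystander: blue ink tin, 72 mm diameter, 74 mm high, upright to the right in front of the box; origin at the centre of its underside
- blade_pack: bystander: small yellow packet, 32 x 60 x 14 mm, lying in front of the control housing; origin at the centre of its underside
- scraper: bystander: ink scraper with wooden handle, 195 x 50 x 17 mm, lying in front of the box; origin at the centre of its underside, its length along its own y axis

How it is judged (in metres and radians):
On the way, in this order (a step that is already met when the one before it is completed fails the run):
1. the sash is lowered fully onto the sill (value of joint sash below 0.005 m and value of joint dial below 0.15 rad), for 0.2 s.
2. the dial is held at the third click for two seconds (value of joint dial above 1.08 rad and value of joint sash below 0.005 m), for 2 s.
At the end, for the whole second after the job is handed in: The sash is shut (within 5 mm of the sill), the dial stands still at its third click (beyond 1.08 rad, where the robot's hold on it alone, more than 0.5 N, keeps it against the spring), and ink tin, yellow packet and scraper are within 20 mm of where they stood (all of step 2 and contact force between any of the fingers, the arm and dial above 0.5 N and velocity of joint dial between -0.1 and 0.1 rad/s and distance of each of ink_tin_blue, blade_pack, scraper from where it was at the start of the episode below 0.02 m); the arm keeps its last pose, push and grip.
It fails at once if the dial is turned (beyond 0.2 rad) while the sash is open by more than 8 mm (value of joint dial above 0.2 rad and value of joint sash above 0.008 m).
It fails at once if ink tin, yellow packet or scraper is shifted by more than 30 mm (distance of any of ink_tin_blue, blade_pack, scraper from where it was at the start of the episode above 0.03 m).
It also fails if it takes over 51 s, if anything falls off the work surface, if the arm or the gripper's body presses on something with over 40 N, if the wrist force passes 120 N, or if a joint passes its speed limit or range.

## Working session

There is one attempt and no reset: what is moved stays moved. The work goes in short steps, Python scripts to look and compute and a tool call to move; the robot and the scene stay as the last step left them, time stands still between calls to the robot, and variables do not carry over. Pictures are saved under pics/ and viewed, and the job is handed in when it is done.

Besides the shell and the picture viewer there is one more tool, called after "Emit:" by a JSON object that holds its "op" and its "data". drive_tool: Moves the arm, as the interface text tells. Its arguments: {"type":"object","properties":{"deltas":{"type":"string"}},"required":["deltas"]}

```bash
mkdir -p pics
cat > h.py <<'E'
import numpy as np, cv2
from cell import ctrl, imaging, models
def K(p):
    f=p["color"].shape[0]/2/np.tan(np.radians(p["vfov"])/2); return f
def w(p,uv,z=None,r=3):
    f=K(p);u,v=uv
    E=np.array(p["extrinsics"])
    ray=np.array([(u-p["cx"])/f,(v-p["cy"])/f,1.])
    if z is None:
        a=p["range_z"][max(0,int(v)-r):int(v)+r+1,max(0,int(u)-r):int(u)+r+1]; a=a[a>0]
        d=np.median(a)
    else:
        d=(z-E[2,3])/(E[:3,:3]@ray)[2]
    return E[:3,:3]@(ray*d)+E[:3,3]
def px(p,X):
    E=np.array(p["extrinsics"]);c=E[:3,:3].T@(np.array(X)-E[:3,3]);f=K(p)
    return c[:2]/c[2]*f+[p["cx"],p["cy"]]
def save(p,n): cv2.imwrite("pics/"+n,p["color"][:,:,::-1])
E
python3 - <<'E'
from h import *
np.set_printoptions(precision=1,suppress=True)
for n in("top","side"):
    p=imaging.get_image(n); save(p,n+"0.png"); print(n,K(p),p["cx"],p["cy"]);print(np.array(p["extrinsics"]))
    for t in("uv_box","sash_handle","dial_top","ink_tin_blue","blade_pack","scraper"):
        for m in models.landmark_of(p,t)[:2]:
            try: print(t,m["score"],np.array(m["point"]),w(p,m["point"]))
            except Exception as e: print(t,m,e)
print(ctrl.read_state())
E
```

```text
top 499.01534877289697 247.136944381023 204.67996230170965
[[  -0.    -1.     0.2  260.4]
 [  -1.     0.    -0.    70.6]
 [   0.    -0.2   -1.  1246.5]
 [   0.     0.     0.     1. ]]
sash_handle 0.58 [221.6 211.2] [468.8 118.3 220.8]
dial_top 0.76 [125.8 175.4] [568.6 339.5 150. ]
ink_tin_blue 0.57 [362.7 249.6] [ 403.1 -208.5   70.7]
blade_pack 0.58 [157.1 265.2] [376.9 286.7  14.1]
scraper 0.57 [254.5 261.6] [382.9  46.9  16.4]
side 400.2416381818387 252.56602044969043 192.12081644871037
[[ -1.   -0.1   0.1 391.9]
 [ -0.1   0.7  -0.7 805.1]
 [  0.   -0.7  -0.7 925.4]
 [  0.    0.    0.    1. ]]
sash_handle 0.67 [259.7 183.2] [465.9 121.5 218.1]
dial_top 0.64 [206.8 270.5] [555.  341.4 146.9]
ink_tin_blue 0.65 [287.3 157. ] [ 410.5 -184.6   39.1]
blade_pack 0.51 [286.3 294.1] [370.3 299.4  13.7]
scraper 0.63 [288.1 220.2] [385.6  59.7  12.3]
{'clock': 0.7, 'qpos': array([-1.4,  0.6,  0. ,  1.5, -0. ,  1. , -0. ]), 'qd': array([-0.,  0., -0.,  0., -0.,  0., -0.]), 'tau': array([ -0. , -56.3,   1.2, -19.4,   0. ,   0. ,   0. ]), 'eef_pos': array([172.6, 626.7, 196.3]), 'tool_rot': array([ 3.1, -0. ,  2.9]), 'force': array([ 0. , -0.3, -0.5]), 'torque': array([-0., -0., -0.]), 'width': 85.54941897004926}
```

View pics/top0.png

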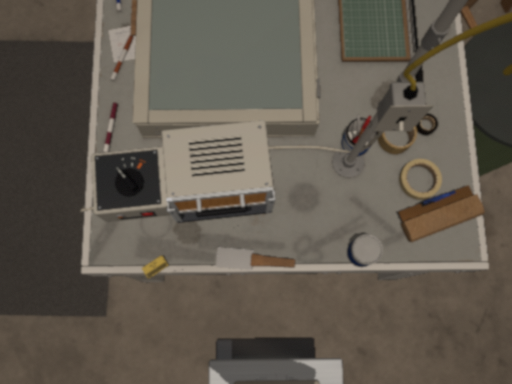

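View pics/side0.png

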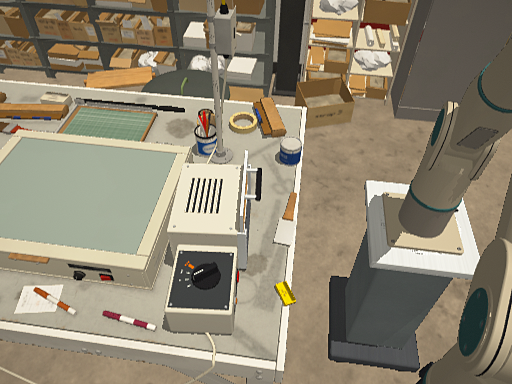

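The top view shows the UV box with its roof around (218,160), the sash and rail along (220,210), and the dial at (128,178). The packet is at (155,266), the scraper at (255,260) and the tin at (365,249). Next I'll fit the box's pose from depth.

```bash
cat > fit.py <<'E'
from h import *
from scipy.optimize import least_squares
np.set_printoptions(precision=3,suppress=True)
def cloud(p):
    f=K(p);E=np.array(p["extrinsics"]);H,W=p["range_z"].shape
    u,v=np.meshgrid(np.arange(W),np.arange(H));d=p["range_z"]
    c=np.stack([(u-p["cx"])/f*d,(v-p["cy"])/f*d,d],-1)
    return c@E[:3,:3].T+E[:3,3]
if __name__=="__main__":
  for n in("top","side"):
    p=imaging.get_image(n);X=cloud(p)
    for nm,z,c0 in(("roof",165,(600,150)),("housing",115,(580,335)),("rail/sash",None,(470,118))):
        zr=(z-9,z+9) if z else (195,262)
        R=200 if z!=115 else 110
        m=(X[...,2]>zr[0])&(X[...,2]<zr[1])&(abs(X[...,0]-c0[0])<(R if z else 60))&(abs(X[...,1]-c0[1])<R)&(p["range_z"]>0)
        k,l,st,_=cv2.connectedComponentsWithStats(m.astype(np.uint8));i=1+st[1:,4].argmax();q=X[l==i]
        (c,s,a)=cv2.minAreaRect(q[:,:2].astype(np.float32)); print(n,nm,len(q),np.array(c),np.array(s),a,"z",np.median(q[:,2]),q[:,2].max())
E
python3 fit.py
```

```text
top roof 7189 [589.785 130.616] [191.277 240.776] 5.4631829261779785 z 165.7263488389874 173.95796571285427
top housing 4099 [568.966 341.657] [151.5   172.884] 5.745416641235352 z 116.41651863240713 123.99417862321866
top rail/sash 1062 [486.938 120.437] [ 48.37  222.414] 5.576240539550781 z 221.17797548932242 230.85386854627177
side roof 4758 [588.509 132.52 ] [190.537 243.157] 5.735536098480225 z 165.119714941251 173.9770522069888
side housing 4361 [565.742 339.715] [189.785 183.869] 6.699443340301514 z 115.70992359690672 123.99488963909164
side rail/sash 530 [486.095 123.488] [ 47.023 223.611] 5.649803638458252 z 220.95671908882088 228.16050385247024
```

Run:
```python
from fit import *
for n in("top","side"):
    p=imaging.get_image(n);X=cloud(p)
    for nm,lo,hi,c,r in(("bar",143,158,(562,341),60),("rail",212,227,(468,120),70)):
        m=(X[...,2]>lo)&(X[...,2]<hi)&(np.hypot(X[...,0]-c[0],X[...,1]-c[1])<r)&(p["range_z"]>0)
        q=X[m]; print(n,nm,len(q),np.median(q,0)); 
        print(cv2.minAreaRect(q[:,:2].astype(np.float32)),np.percentile(q[:,2],[10,50,90]))
        if nm=="rail": 
            q=q[q[:,0]<480-(q[:,1]-120)*.097-0]
            print(cv2.minAreaRect(q[:,:2].astype(np.float32)))
    c=p["color"]; u,v=px(p,(515,230,150)).astype(int)
    u0,v0=max(0,u-110),max(0,v-85)
    cv2.imwrite(f"pics/{n}crop.png",cv2.resize(c[v0:v0+150,u0:u0+200,::-1],(800,600),interpolation=cv2.INTER_CUBIC));print(u0,v0)
```

```text
top bar 151 [560.656 338.445 150.183]
((560.7247314453125, 337.85369873046875), (57.73324966430664, 13.80289077758789), 40.10982131958008) [147.459 150.183 152.449]
top rail 680 [478.667 121.601 220.674]
((486.8240051269531, 122.40812683105469), (47.754276275634766, 119.37751770019531), 5.7391462326049805) [216.619 220.674 225.283]
((471.5679626464844, 118.73199462890625), (16.592140197753906, 108.21207427978516), 5.688371181488037)
63 112
side bar 167 [559.749 342.616 149.363]
((560.9207763671875, 341.3084411621094), (57.512569427490234, 16.018577575683594), 38.973915100097656) [145.633 149.363 151.183]
side rail 386 [479.673 128.714 220.287]
((486.1669006347656, 122.28282165527344), (46.94232940673828, 117.6407699584961), 5.529455661773682) [216.069 220.287 224.921]
((470.6126403808594, 123.10690307617188), (16.160320281982422, 105.74923706054688), 6.438215732574463)
123 147
```

View pics/topcrop.png

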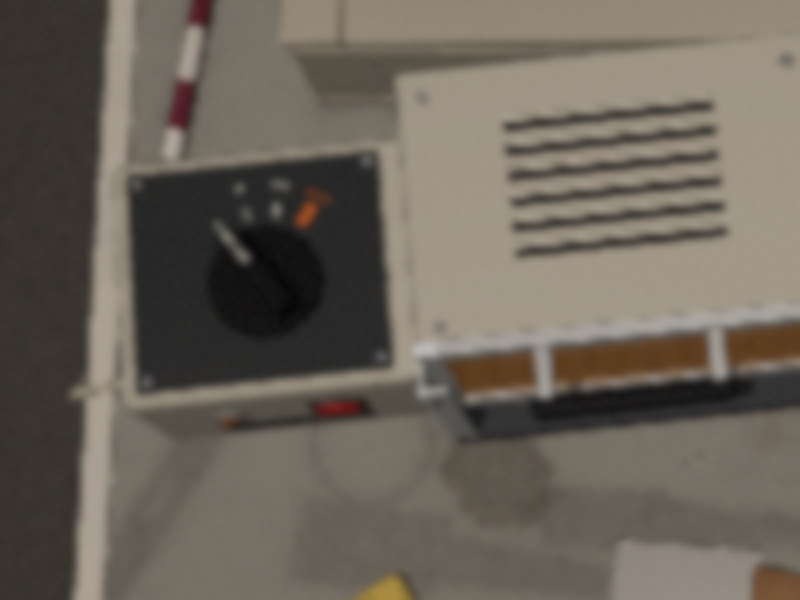

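View pics/sidecrop.png

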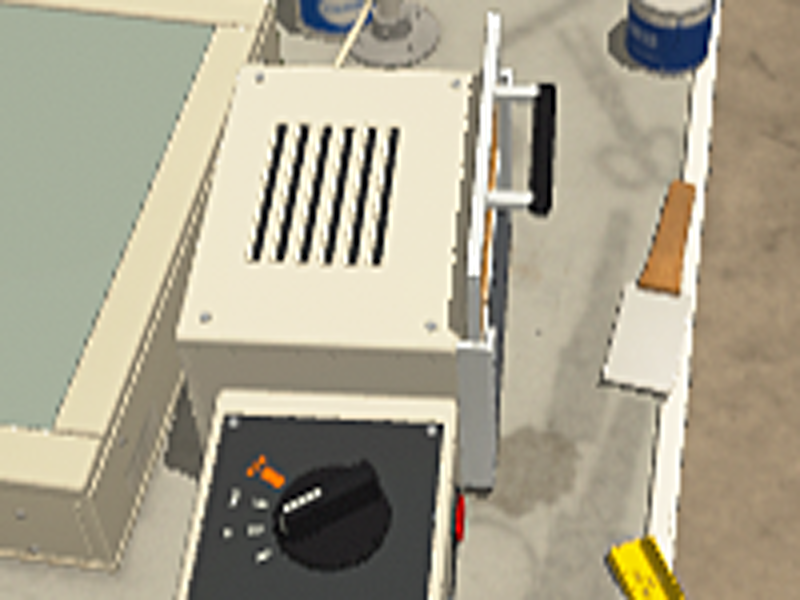

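```bash
cat >> h.py <<'E'
from scipy.spatial.transform import Rotation as Ro
def goto(T,yaw=None):
    s=ctrl.read_state();R=Ro.from_euler("xyz",s["tool_rot"])
    d=R.inv().apply(np.array(T)-s["eef_pos"])/1000
    out=[round(float(x),4) for x in d]
    cy=np.degrees(s["tool_rot"][2])
    if yaw is not None: out.append(round(float(-((yaw-cy+180)%360-180)),2))
    print(out,"clock",s["clock"],"pos",s["eef_pos"].round(1),"rot",s["tool_rot"].round(3),"F",s["force"].round(1),"w",round(s["width"],1))
E
python3 -c "
from h import *
goto((172.6,626.7,290)); goto((320,370,290),176);goto((470,120,260),185.6);goto((470,120,225),185.6)"
```

```text
[0.0, 0.0, -0.0937] clock 0.9 pos [172.6 626.7 196.3] rot [3.142 0.    2.873] F [-0.1  0.5 -0.2] w 85.4
[-0.2103, -0.2083, -0.0937, -11.4] clock 0.9 pos [172.6 626.7 196.3] rot [3.142 0.    2.873] F [-0.1  0.5 -0.2] w 85.4
[-0.4213, -0.4095, -0.0637, -21.0] clock 0.9 pos [172.6 626.7 196.3] rot [3.142 0.    2.873] F [-0.1  0.5 -0.2] w 85.4
[-0.4213, -0.4095, -0.0287, -21.0] clock 0.9 pos [172.6 626.7 196.3] rot [3.142 0.    2.873] F [-0.1  0.5 -0.2] w 85.4
```

Emit:
{"op": "drive_tool", "data": {"deltas": "0 0 -0.05 0 0; 0 0 -0.094 0 0; -0.04 -0.04 -0.094 -2 0; -0.08 -0.08 -0.094 -4 0; -0.12 -0.12 -0.094 -6 0; -0.16 -0.158 -0.094 -8 0; -0.2 -0.197 -0.094 -10 0; -0.24 -0.235 -0.094 -12 0; -0.28 -0.273 -0.094 -14 0; -0.32 -0.312 -0.094 -16 0; -0.36 -0.35 -0.094 -18 0; -0.4 -0.389 -0.094 -21 0"}}

```text
clock: 2.4
eef_pos: [455.8, 144.0, 290.7]
tool_rot: [3.141, 0.001, -3.042]
force: [0.3, -0.3, 0.1]
width: 0.1
```

```bash
python3 -c "
from h import *
goto((470,120,250),185.6);goto((470,120,225),185.6);goto((470,120,157))"
```

```text
[-0.0117, -0.0253, 0.0407, 0.11] clock 2.4 pos [455.8 144.  290.7] rot [ 3.141e+00  1.000e-03 -3.042e+00] F [ 0.3 -0.3  0.1] w 0.1
[-0.0117, -0.0253, 0.0657, 0.11] clock 2.4 pos [455.8 144.  290.7] rot [ 3.141e+00  1.000e-03 -3.042e+00] F [ 0.3 -0.3  0.1] w 0.1
[-0.0117, -0.0253, 0.1337] clock 2.4 pos [455.8 144.  290.7] rot [ 3.141e+00  1.000e-03 -3.042e+00] F [ 0.3 -0.3  0.1] w 0.1
```

Emit:
{"op": "drive_tool", "data": {"deltas": "-0.006 -0.014 0.02 0 0; -0.012 -0.027 0.04 0 0; -0.012 -0.027 0.055 0 0; -0.012 -0.027 0.055 0 0"}}

```text
clock: 2.9
eef_pos: [468.7, 119.4, 234.6]
tool_rot: [-3.141, -0.002, -3.044]
force: [0.6, 0.1, 0.4]
width: -0.4
```

Run:
```python
from h import *
goto((470,120,225),185.6);goto((470,120,157))
p=imaging.get_image("side");save(p,"side1.png")
c=p["color"];cv2.imwrite("pics/side1c.png",cv2.resize(c[100:250,150:350,::-1],(800,600)))
```

```text
[-0.0013, 0.0005, 0.0096, -0.03] clock 2.9 pos [468.7 119.4 234.6] rot [-3.141e+00 -2.000e-03 -3.044e+00] F [0.6 0.1 0.4] w -0.4
[-0.0015, 0.0005, 0.0776] clock 2.9 pos [468.7 119.4 234.6] rot [-3.141e+00 -2.000e-03 -3.044e+00] F [0.6 0.1 0.4] w -0.4
```

View pics/side1c.png

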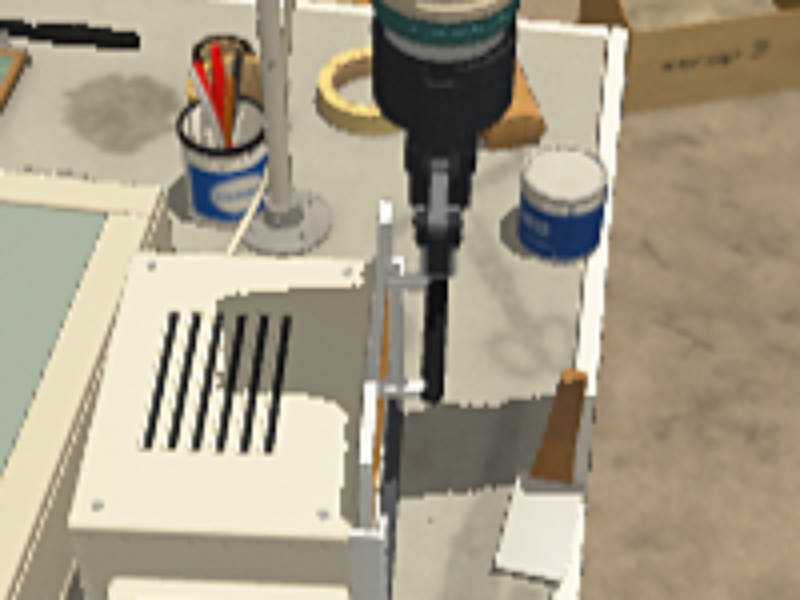

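The crop shows the closed fingers just above the black rail at (437,270), lined up with it and clear of the sash. Next I push down.

Emit:
{"op": "drive_tool", "data": {"deltas": "0 0 0.01 0 0; 0 0 0.02 0 0; 0 0 0.03 0 0; 0 0 0.04 0 0; 0 0 0.05 0 0; 0 0 0.06 0 0; 0 0 0.066 0 0; 0 0 0.07 0 0; 0 0 0.072 0 0"}}

```text
clock: 4.08
eef_pos: [469.5, 119.7, 163.2]
tool_rot: [3.142, -0.0, -3.044]
force: [-1.3, 0.8, 3.0]
width: 0.2
```

Emit:
{"op": "drive_tool", "data": {"deltas": "0 0 0.002 0 0; 0 0 0.004 0 0; 0 0 0.006 0 0; 0 0 0.006 0 0"}}

```text
clock: 4.58
eef_pos: [469.5, 119.7, 157.0]
tool_rot: [-3.142, 0.0, -3.044]
force: [0.8, -0.1, 0.2]
width: -0.0
```

Run:
```python
from h import *
p=imaging.get_image("side")
c=p["color"];cv2.imwrite("pics/side2c.png",cv2.resize(c[100:250,150:350,::-1],(800,600)))
goto((470,120,157))
for m in models.landmark_of(p,"sash_handle"): print(m,w(p,m["point"]))
```

```text
[-0.0004, 0.0003, 0.0001] clock 4.625 pos [469.6 119.7 157.1] rot [-3.142  0.    -3.044] F [-0.1 -0.3 -0.2] w -0.2
```

View pics/side2c.png

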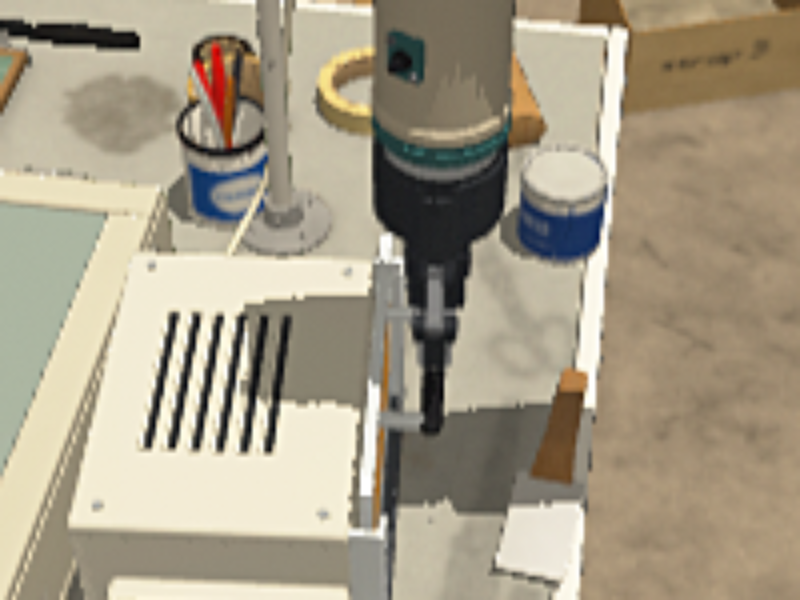

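Run:
```python
from fit import *
p=imaging.get_image("side");X=cloud(p)
c=p["color"];cv2.imwrite("pics/side3c.png",cv2.resize(c[150:225,220:320,::-1],(800,600),interpolation=cv2.INTER_CUBIC))
print("sash edge/rail z by pixel rows, cols 250..262 step2")
for v in range(196,212,2): print(v,[tuple(X[v,u].round(0).astype(int)) for u in range(244,262,3)])
print(px(p,(474.5,174,160)),px(p,(465,68,160)), px(p,(474.5,174,220)),px(p,(474.5,174,190)))
p=imaging.get_image("top");X=cloud(p)
c=p["color"];cv2.imwrite("pics/top3c.png",cv2.resize(c[150:240,160:280,::-1],(800,600),interpolation=cv2.INTER_CUBIC))
```

```text
sash edge/rail z by pixel rows, cols 250..262 step2
196 [(np.int64(501), np.int64(149), np.int64(195)), (np.int64(510), np.int64(41), np.int64(76)), (np.int64(505), np.int64(18), np.int64(52)), (np.int64(502), np.int64(-30), np.int64(1)), (np.int64(472), np.int64(140), np.int64(191)), (np.int64(465), np.int64(140), np.int64(192))]
198 [(np.int64(500), np.int64(155), np.int64(195)), (np.int64(509), np.int64(50), np.int64(78)), (np.int64(504), np.int64(19), np.int64(45)), (np.int64(501), np.int64(-22), np.int64(0)), (np.int64(471), np.int64(145), np.int64(189)), (np.int64(464), np.int64(147), np.int64(192))]
200 [(np.int64(499), np.int64(162), np.int64(196)), (np.int64(509), np.int64(50), np.int64(69)), (np.int64(504), np.int64(21), np.int64(39)), (np.int64(500), np.int64(-12), np.int64(2)), (np.int64(470), np.int64(155), np.int64(192)), (np.int64(463), np.int64(152), np.int64(191))]
202 [(np.int64(498), np.int64(169), np.int64(196)), (np.int64(513), np.int64(20), np.int64(27)), (np.int64(504), np.int64(19), np.int64(27)), (np.int64(499), np.int64(-5), np.int64(1)), (np.int64(469), np.
[... 576 characters left out ...]
t64(171), np.int64(189)), (np.int64(460), np.int64(173), np.int64(192))]
208 [(np.int64(496), np.int64(180), np.int64(187)), (np.int64(509), np.int64(45), np.int64(29)), (np.int64(504), np.int64(19), np.int64(-1)), (np.int64(495), np.int64(20), np.int64(2)), (np.int64(467), np.int64(175), np.int64(186)), (np.int64(460), np.int64(173), np.int64(184))]
210 [(np.int64(501), np.int64(150), np.int64(144)), (np.int64(509), np.int64(51), np.int64(27)), (np.int64(503), np.int64(27), np.int64(-1)), (np.int64(494), np.int64(25), np.int64(-1)), (np.int64(485), np.int64(24), np.int64(-1)), (np.int64(476), np.int64(23), np.int64(0))]
[252.996 214.111] [262.191 184.184] [253.256 197.928] [253.123 206.203]
```

View pics/side3c.png

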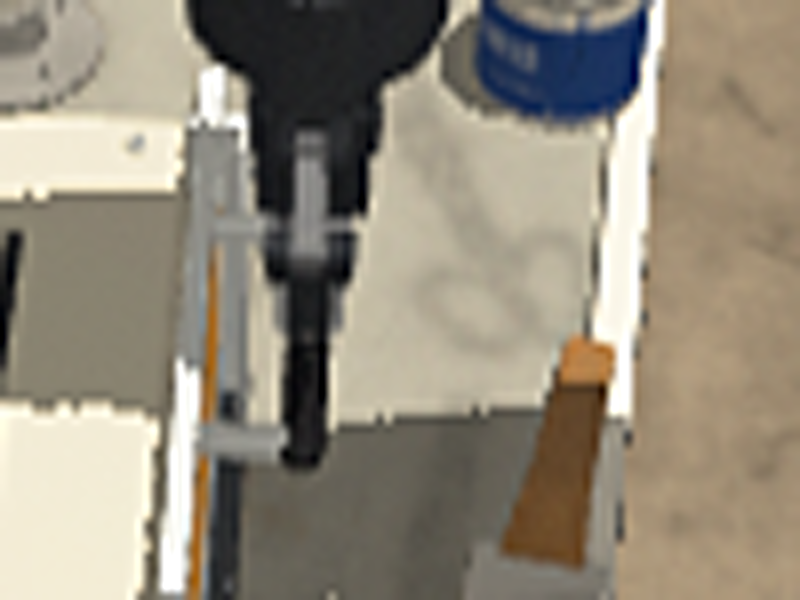

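View pics/top3c.png

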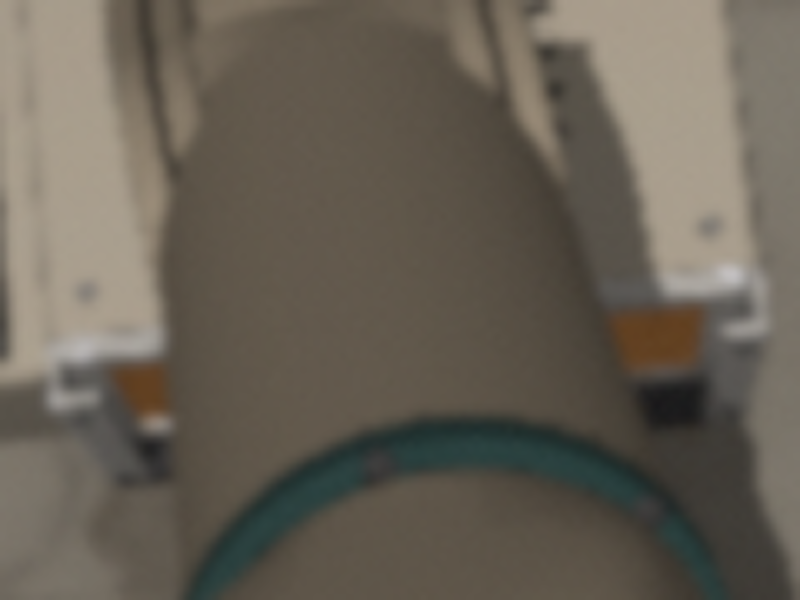

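Run:
```python
from fit import *
p=imaging.get_image("side");X=cloud(p)
c=p["color"].copy()
for z in (235,191,157):
    q=px(p,(469.5,119.7,z));print(z,q,(q-[150,100])*4, (q-[220,150])*8)
for v in range(170,200,2): print(v,[tuple(map(int,X[v,u].round(0))) for u in range(250,268,2)])
```

```text
235 [258.509 177.674] [434.037 310.697] [308.074 221.393]
191 [258.153 190.032] [432.611 360.127] [305.222 320.253]
157 [257.893 199.052] [431.57  396.208] [303.141 392.416]
170 [(505, 18, 159), (483, 138, 277), (476, 160, 299), (471, 165, 304), (467, 158, 298), (462, 159, 299), (457, 161, 302), (455, 138, 280), (476, -153, 0)]
172 [(505, 21, 155), (483, 141, 273), (477, 151, 284), (471, 161, 294), (466, 162, 295), (462, 162, 296), (457, 160, 295), (455, 134, 270), (475, -141, 3)]
174 [(505, 20, 145), (483, 139, 264), (478, 138, 264), (472, 148, 275), (466, 166, 293), (461, 168, 296), (459, 144, 272), (455, 135, 265), (474, -133, 1)]
176 [(505, 19, 137), (483, 138, 256), (479, 136, 255), (473, 138, 258), (465, 168, 289), (461, 170, 291), (460, 135, 257), (455, 136, 259), (473, -125, 0)]
178 [(496, 78, 189), (491, 82, 193), (474, 167, 280), (470, 163, 277), (465, 173, 287), (460, 173, 288), (456, 165, 281), (478, -115, 0), (472, -119, -3)]
180 [(496, 81, 185), (491, 81, 185), (473, 179, 286), (468, 179, 286), (464, 179, 287), (459, 179, 288), (455, 175, 284), (477, -105, 1), (470, -10
[... 654 characters left out ...]
 129, 199), (473, 136, 208), (469, 131, 203), (463, 135, 208), (459, 126, 200), (471, -61, 1), (465, -64, -2)]
192 [(504, 22, 74), (508, -49, -2), (502, -48, 0), (474, 125, 189), (469, 127, 192), (464, 123, 188), (477, -52, 0), (470, -52, 1), (464, -55, -2)]
194 [(505, 19, 63), (507, -39, 0), (500, -38, 2), (473, 135, 192), (468, 133, 191), (463, 131, 189), (475, -43, 1), (469, -44, 0), (463, -45, 1)]
196 [(505, 19, 54), (506, -33, -3), (499, -29, 2), (472, 141, 191), (467, 142, 193), (462, 138, 190), (474, -32, 3), (468, -36, 0), (462, -39, -2)]
198 [(505, 18, 44), (504, -23, -1), (498, -21, 2), (471, 149, 193), (466, 148, 192), (462, 144, 189), (473, -29, -2), (467, -27, 0), (461, -29, 0)]
```

The reported tool height doesn't match the camera. With a reported TCP of 157, the image shows the fingertips at z≈191, resting on the rail, with the gripper body offset by the same amount. The sash is still about 31 mm up. I'll keep going in small steps, using force and images rather than the reported z.

Emit:
{"op": "drive_tool", "data": {"deltas": "0 0 0.006 0 0; 0 0 0.012 0 0; 0 0 0.018 0 0; 0 0 0.023 0 0; 0 0 0.026 0 0; 0 0 0.028 0 0"}}

```text
clock: 5.58
eef_pos: [469.8, 119.8, 129.2]
tool_rot: [3.142, 0.0, -3.044]
force: [0.2, -0.4, 2.8]
width: 0.1
```

Emit:
{"op": "drive_tool", "data": {"deltas": "0 0 0.002 0 0; 0 0 0.004 0 0; 0 0 0.004 0 0"}}

```text
clock: 5.95
eef_pos: [469.4, 119.7, 125.1]
tool_rot: [-3.142, -0.0, -3.044]
force: [0.7, -0.2, 1.7]
width: -0.1
```

Run:
```python
from fit import *
p=imaging.get_image("side");X=cloud(p)
goto((470,120,157))
c=p["color"];cv2.imwrite("pics/side4c.png",cv2.resize(c[150:225,220:320,::-1],(800,600),interpolation=cv2.INTER_CUBIC))
for v in range(200,218,2): print(v,[tuple(map(int,X[v,u].round(0))) for u in (242,244,246,256,258,260)])
```

```text
[-0.0007, 0.0002, -0.0319] clock 6.0 pos [469.3 119.7 125.1] rot [-3.142 -0.001 -3.044] F [0.7 0.5 0.5] w -0.2
200 [(509, 134, 162), (503, 135, 164), (509, 65, 86), (473, 133, 168), (468, 131, 166), (463, 132, 168)]
202 [(507, 142, 164), (502, 142, 165), (509, 64, 76), (473, 132, 158), (468, 131, 159), (463, 128, 156)]
204 [(507, 147, 162), (501, 148, 164), (509, 64, 68), (472, 140, 160), (467, 140, 161), (462, 136, 157)]
206 [(505, 156, 165), (500, 157, 167), (510, 63, 58), (471, 147, 160), (466, 148, 162), (461, 143, 157)]
208 [(504, 161, 163), (499, 164, 167), (509, 65, 52), (470, 153, 160), (465, 152, 159), (460, 147, 155)]
210 [(503, 170, 166), (498, 167, 163), (509, 67, 45), (469, 159, 159), (464, 159, 160), (459, 154, 155)]
212 [(502, 176, 166), (497, 174, 164), (493, 168, 158), (468, 165, 159), (463, 165, 160), (472, 31, 1)]
214 [(501, 181, 164), (496, 182, 166), (492, 172, 155), (467, 172, 159), (462, 171, 159), (471, 39, 0)]
216 [(500, 189, 166), (496, 183, 160), (506, 89, 45), (467, 177, 158), (462, 175, 157), (470, 46, 0)]
```

View pics/side4c.png

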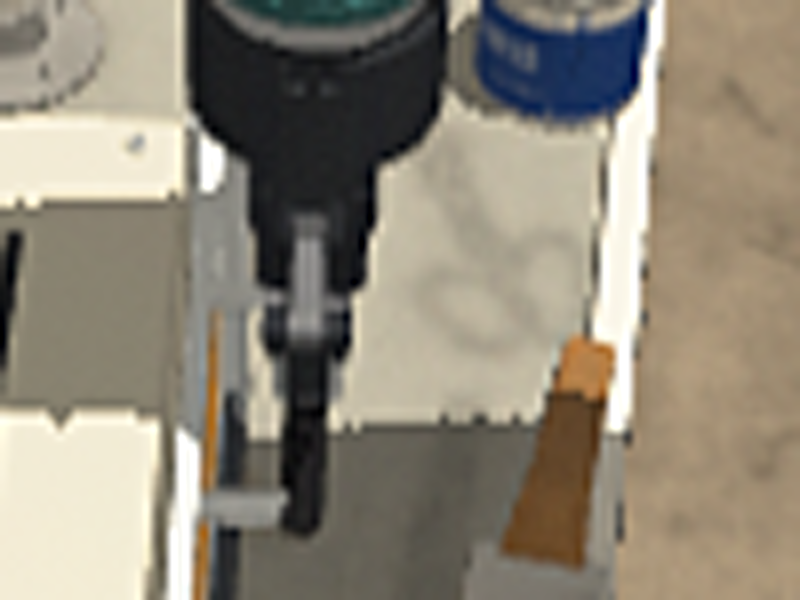

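The rail now reads z≈160. I'll press on until the force rises, to make sure the sash is seated.

Emit:
{"op": "drive_tool", "data": {"deltas": "0 0 0.002 0 0; 0 0 0.003 0 0; 0 0 0.003 0 0"}}

```text
clock: 6.38
eef_pos: [469.4, 119.7, 124.9]
tool_rot: [3.141, 0.001, -3.044]
force: [-5.8, -1.0, 29.4]
width: 0.2
```

Force is 29 N, so the sash is seated. The tip's true z is about the reported z + 35. Now I lift and go to the dial.

```bash
python3 -c "
from h import *
goto((469,120,200),185.6);goto((560.8,339.7,200),219.9)"
```

```text
[0.0003, 0.0004, -0.0751, -0.02] clock 6.375 pos [469.4 119.7 124.9] rot [ 3.141e+00  1.000e-03 -3.044e+00] F [-5.8 -1.  29.4] w 0.2
[-0.1124, 0.2101, -0.0749, -34.32] clock 6.375 pos [469.4 119.7 124.9] rot [ 3.141e+00  1.000e-03 -3.044e+00] F [-5.8 -1.  29.4] w 0.2
```

Emit:
{"op": "drive_tool", "data": {"deltas": "0 0 -0.04 0 0; 0 0 -0.08 0 0; -0.022 0.042 -0.08 -7 0.04; -0.045 0.084 -0.08 -14 0.085; -0.067 0.126 -0.08 -21 0.085; -0.09 0.168 -0.08 -28 0.085; -0.112 0.21 -0.08 -34.3 0.085; -0.112 0.21 -0.08 -34.3 0.085; -0.112 0.21 -0.08 -34.3 0.085"}}

```text
clock: 7.5
eef_pos: [559.6, 338.4, 201.3]
tool_rot: [-3.141, -0.003, -2.446]
force: [0.1, -1.0, -0.3]
width: 85.1
```

Run:
```python
from fit import *
goto((560.8,339.7,165),219.9);goto((560.8,339.7,95),219.9)
p=imaging.get_image("side");X=cloud(p)
c=p["color"];cv2.imwrite("pics/side5c.png",cv2.resize(c[150:345,120:380,::-1],(800,600),interpolation=cv2.INTER_CUBIC))
m=(X[...,2]>185)&(np.hypot(X[...,0]-560,X[...,1]-340)<90)&(X[...,2]<300)
q=X[m];
for lo in range(185,300,10):
    a=q[(q[:,2]>=lo)&(q[:,2]<lo+10)]
    if len(a)>5:print(lo,len(a),a.min(0),a.max(0))
p=imaging.get_image("top");save(p,"top5.png")
```

```text
[-0.0019, 0.0003, 0.0363, -0.04] clock 7.5 pos [559.6 338.4 201.3] rot [-3.141 -0.003 -2.446] F [ 0.1 -1.  -0.3] w 85.1
[-0.0021, 0.0003, 0.1063, -0.04] clock 7.5 pos [559.6 338.4 201.3] rot [-3.141 -0.003 -2.446] F [ 0.1 -1.  -0.3] w 85.1
245 13 [530.966 307.823 249.429] [596.536 383.562 254.785]
255 39 [519.055 307.437 256.118] [598.286 386.266 264.197]
265 36 [518.976 308.527 265.325] [599.661 387.678 274.964]
275 20 [533.701 308.357 275.409] [598.009 384.298 284.451]
295 14 [503.736 378.54  295.136] [542.518 402.816 299.841]
```

View pics/side5c.png

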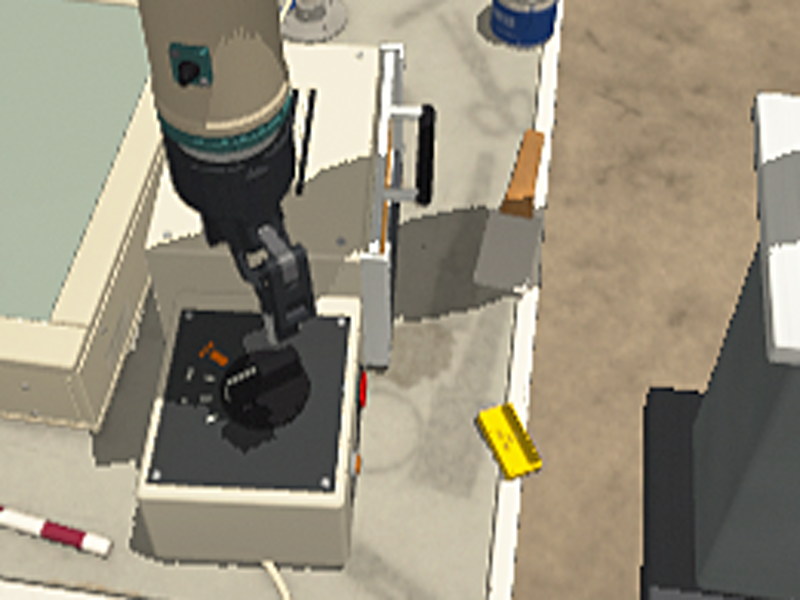

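The open fingers' lowest points are at z≈249, which is 201 + 35 + 13 and so confirms the offset. The jaws straddle the bar axis at about (265,385) in the crop, and the sash is down. Next I descend and close.

Emit:
{"op": "drive_tool", "data": {"deltas": "-0.002 0 0.03 0 0.085; -0.002 0 0.06 0 0.085; -0.002 0 0.085 0 0.085; -0.002 0 0.1 0 0.085; -0.002 0 0.105 0 0.085; -0.002 0 0.105 0 0.085"}}

```text
clock: 8.35
eef_pos: [562.4, 340.8, 97.8]
tool_rot: [-3.141, 0.001, -2.446]
force: [-0.6, -0.2, 0.4]
width: 84.6
```

Run:
```python
from fit import *
goto((560.8,339.7,94),219.9)
p=imaging.get_image("side");X=cloud(p)
c=p["color"];cv2.imwrite("pics/side6c.png",cv2.resize(c[200:320,150:310,::-1],(800,600),interpolation=cv2.INTER_CUBIC))
```

```text
[0.0019, 0.0001, 0.0038, -0.02] clock 8.35 pos [562.4 340.8  97.8] rot [-3.141  0.001 -2.446] F [-0.6 -0.2  0.4] w 84.6
```

View pics/side6c.png

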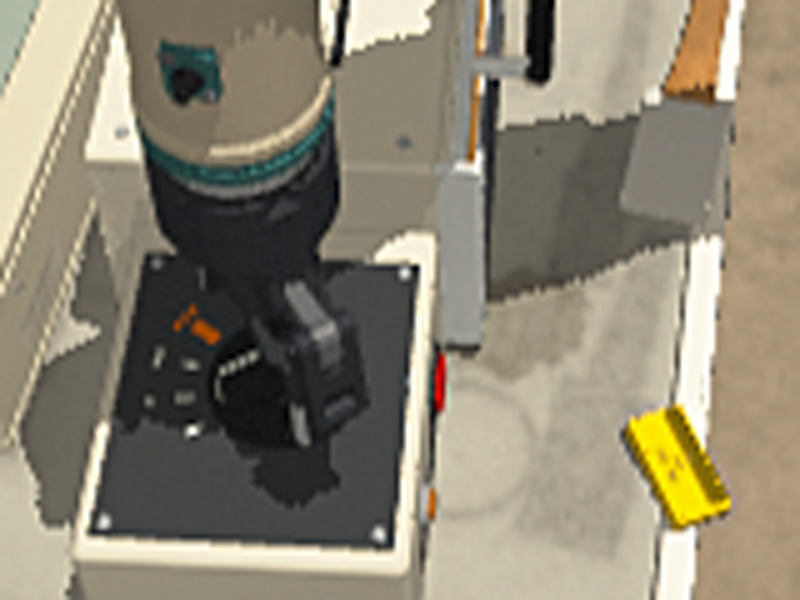

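Emit:
{"op": "drive_tool", "data": {"deltas": "0.002 0 0.003 0 0.085; 0.002 0 0.003 0 0.03; 0.002 0 0.003 0 0; 0.002 0 0.003 0 0; 0.002 0 0.003 0 0; 0.002 0 0.003 0 0; 0.002 0 0.003 0 0; 0.002 0 0.003 0 0"}}

```text
clock: 9.4
eef_pos: [560.9, 339.2, 94.6]
tool_rot: [-3.141, 0.0, -2.446]
force: [0.7, -2.6, 3.6]
width: 12.6
```

Run:
```python
from fit import *
goto((560.8,339.7,94),219.9)
p=imaging.get_image("side");X=cloud(p)
c=p["color"];cv2.imwrite("pics/side7c.png",cv2.resize(c[200:320,150:310,::-1],(800,600),interpolation=cv2.INTER_CUBIC))
```

```text
[-0.0002, 0.0004, 0.0006, -0.02] clock 9.4 pos [560.9 339.2  94.6] rot [-3.141  0.    -2.446] F [ 0.7 -2.6  3.6] w 12.6
```

View pics/side7c.png

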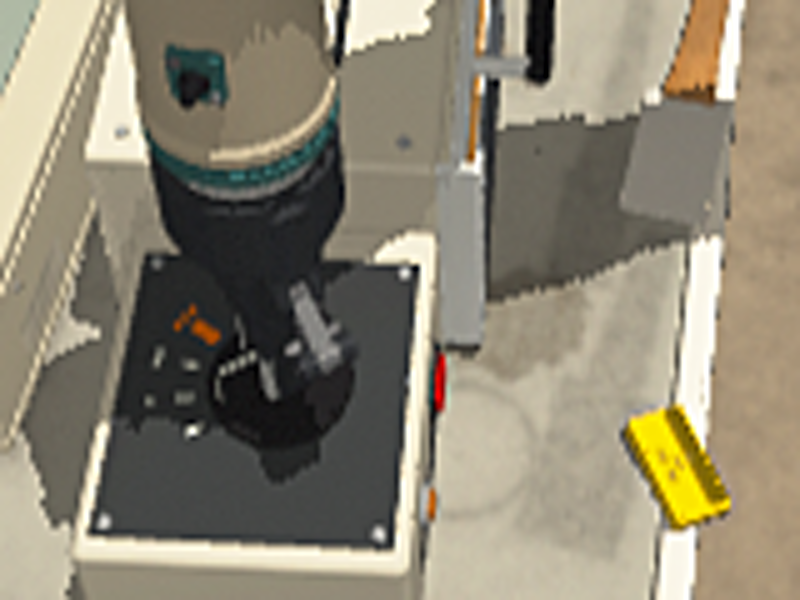

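The jaws hold the bar (opening 12.6 mm) at the centre of the disc, at about (280,390) in the crop. I turn clockwise, which is positive about the downward tool z.

Emit:
{"op": "drive_tool", "data": {"deltas": "0 0 0 8 0; 0 0 0 16 0; 0 0 0 24 0; 0 0 0 32 0; 0 0 0 40 0; 0 0 0 48 0; 0 0 0 56 0; 0 0 0 63 0; 0 0 0 67 0; 0 0 0 69 0; 0 0 0 69 0; 0 0 0 69 0"}}

```text
clock: 10.95
eef_pos: [561.0, 339.2, 94.6]
tool_rot: [3.141, 0.001, 2.634]
force: [0.6, -3.8, 5.2]
width: 12.4
```

Run:
```python
from fit import *
goto((560.8,339.7,94),219.9-69); print(ctrl.read_state()["torque"],ctrl.read_state()["qpos"])
p=imaging.get_image("side");X=cloud(p)
c=p["color"];cv2.imwrite("pics/side8c.png",cv2.resize(c[200:320,150:310,::-1],(800,600),interpolation=cv2.INTER_CUBIC))
```

```text
[0.0004, 0.0003, 0.0006, 0.04] clock 10.95 pos [561.  339.2  94.6] rot [3.141 0.001 2.634] F [ 0.6 -3.8  5.2] w 12.4
[-0.657 -0.218  0.166] [-0.763  0.77   0.306  1.599 -0.291  0.817  0.726]
```

View pics/side8c.png

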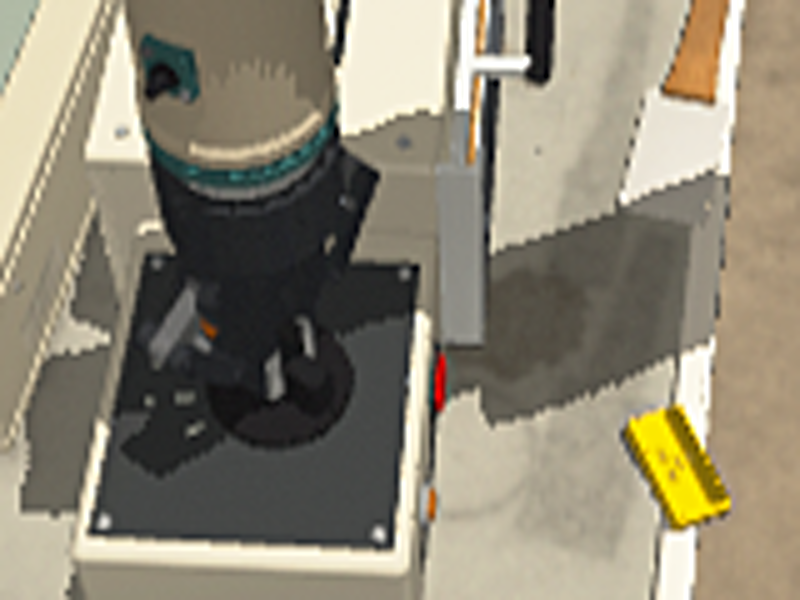

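The jaws have turned to about (180,330), near the orange mark, and the torque of 0.166 N m matches the spring at the third click. I'll hold there for more than 3 s.

Emit:
{"op": "drive_tool", "data": {"deltas": "0 0 0 0 0; 0 0 0 0 0; 0 0 0 0 0; 0 0 0 0 0; 0 0 0 0 0; 0 0 0 0 0; 0 0 0 0 0; 0 0 0 0 0; 0 0 0 0 0; 0 0 0 0 0; 0 0 0 0 0; 0 0 0 0 0"}}

```text
clock: 12.5
eef_pos: [561.0, 339.2, 94.6]
tool_rot: [3.141, 0.001, 2.634]
force: [0.5, -2.8, 6.1]
width: 12.5
```

Emit:
{"op": "drive_tool", "data": {"deltas": "0 0 0 0 0; 0 0 0 0 0; 0 0 0 0 0; 0 0 0 0 0; 0 0 0 0 0; 0 0 0 0 0; 0 0 0 0 0; 0 0 0 0 0; 0 0 0 0 0; 0 0 0 0 0; 0 0 0 0 0; 0 0 0 0 0"}}

```text
clock: 14.0
eef_pos: [561.0, 339.2, 94.6]
tool_rot: [3.141, 0.001, 2.634]
force: [0.8, -3.3, 5.3]
width: 13.0
```

Emit:
{"op": "drive_tool", "data": {"deltas": "0 0 0 0 0; 0 0 0 0 0; 0 0 0 0 0; 0 0 0 0 0; 0 0 0 0 0; 0 0 0 0 0; 0 0 0 0 0; 0 0 0 0 0"}}

```text
clock: 15.0
eef_pos: [560.9, 339.2, 94.6]
tool_rot: [3.141, 0.001, 2.634]
force: [1.6, -3.3, 4.4]
width: 13.1
```

Run:
```python
from fit import *
goto((560.8,339.7,94),219.9-69); print(ctrl.read_state()["torque"])
p=imaging.get_image("side");X=cloud(p)
c=p["color"];cv2.imwrite("pics/side9c.png",cv2.resize(c[250:300,180:247,::-1],(800,600),interpolation=cv2.INTER_CUBIC))
for v in range(262,292,2): print(v,[tuple(map(int,X[v,u].round(0))) for u in range(192,222,3)])
for t in("ink_tin_blue","blade_pack","scraper","dial_top","sash_handle"):
    for m in models.landmark_of(p,t)[:1]: print(t,m["score"],np.array(m["point"]),w(p,m["point"]))
```

```text
[0.0004, 0.0003, 0.0006, 0.04] clock 15.0 pos [560.9 339.2  94.6] rot [3.141 0.001 2.634] F [ 1.6 -3.3  4.4] w 13.1
[-0.587 -0.171  0.206]
262 [(570, 380, 236), (566, 374, 228), (563, 366, 217), (556, 366, 218), (552, 359, 209), (554, 334, 171), (546, 338, 177), (552, 297, 115), (545, 297, 117), (538, 296, 116)]
264 [(599, 313, 120), (576, 352, 185), (566, 360, 199), (558, 364, 207), (553, 360, 203), (554, 337, 166), (548, 336, 167), (551, 303, 115), (544, 302, 115), (537, 302, 117)]
266 [(599, 316, 116), (575, 357, 185), (569, 354, 182), (558, 366, 203), (553, 362, 197), (555, 336, 158), (547, 341, 166), (549, 312, 122), (543, 308, 116), (536, 307, 116)]
268 [(579, 364, 188), (573, 363, 187), (567, 360, 184), (560, 363, 190), (555, 356, 180), (555, 337, 150), (547, 340, 157), (547, 319, 123), (541, 316, 121), (535, 313, 117)]
270 [(574, 379, 205), (572, 366, 184), (566, 365, 183), (560, 363, 183), (555, 359, 177), (554, 342, 150), (547, 342, 151), (546, 323, 122), (539, 324, 125), (534, 317, 115)]
272 [(572, 386, 208), (568, 378, 196), (564, 372, 188), (561, 364, 175), (557, 357, 16
[... 1244 characters left out ...]
, (544, 366, 123), (538, 363, 120), (532, 359, 115), (525, 359, 116)]
288 [(584, 373, 117), (578, 371, 116), (571, 372, 118), (563, 373, 122), (557, 372, 122), (550, 372, 124), (544, 368, 119), (538, 365, 116), (531, 365, 116), (525, 363, 115)]
290 [(584, 376, 114), (576, 377, 118), (570, 374, 114), (564, 373, 113), (557, 373, 116), (550, 371, 113), (543, 371, 116), (537, 370, 116), (531, 367, 112), (523, 370, 119)]
ink_tin_blue 0.71 [286.7 156.5] [ 412.595 -182.836   42.533]
blade_pack 0.74 [285.8 294.5] [371.461 300.887  13.927]
scraper 0.84 [285.9 218.3] [392.573  54.847  13.948]
dial_top 0.79 [205.9 268.1] [553.513 349.43  169.843]
sash_handle 0.73 [258.3 196.2] [469.805 109.508 156.806]
```

View pics/side9c.png

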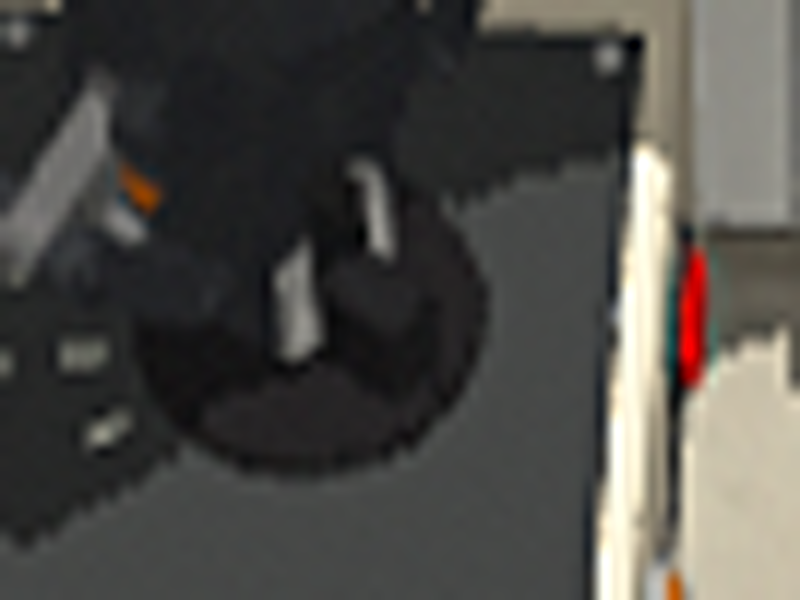

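The bar's tail end is at about (538,357) mm, and (535,354) is expected at the third click. The rail reads z≈157–160, and the bystanders haven't moved. I'm handing in.

```bash
python3 -c "
from cell import ctrl
print(ctrl.finish_job())"
```

```text
the job is handed in; nothing more can be done
None
```

The sash is shut, the dial is at its third click with the gripper still holding it, and the job was handed in at 15 s on the robot clock. The hand-in gave no verdict.

**What I did**
- **Sash:** I pushed the rail down with closed fingers until the force rose to 29 N, which showed it was on the sill.
- **Dial:** I gripped the bar and turned it 69° (1.20 rad) clockwise, then held it for just over 4 s before handing in.

**Last checks**
- **Dial:** The visible end of the bar lay within about 4 mm of where it should be at the third click. The wrist read a moment of 0.17–0.21 N m about the vertical, in line with the spring. The jaws were closed on the bar at 13 mm.
- **Sash:** The rail read about 157–160 mm above the table; shut is 160.
- **Bystanders:** The tin, packet and scraper read within about 9 mm of their first positions. The scraper read furthest off, at 7–9 mm. I put that down to noise, since nothing came near them.

**Disagreements**
- **Tool height:** The reported tool height was about 35 mm lower than the cameras showed. My first push therefore stopped with the sash about 31 mm up. I noticed this in the picture and worked from the images and force after that.
- **Dial point depth:** The last depth reading at the network's dial point was 170 mm instead of 150, probably because the gripper covered it.

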